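# Set up a model loading yard on a two-road staging board

### The job

Set up the loading yard on the plywood staging board. On the road that ends at the buffer stop, stand the brown van about 15 mm short of the buffers, with the black tank engine next behind it, about 15 mm off the van; on the road that ends at the ramp, stand the blue engine alongside the tank engine, their middles level; and lay the cork block flat and lengthwise midway between the two roads, its middle level with the van's, as the loading platform. Everything upright, square and centred on its rails (either way round); do not knock anything else on the bench.

Things in the scene. Friction and masses are not known exactly. Their poses are not given: they have to be found in the camera images.
- board: Plywood board fixed 3 mm above the bench top, 310 (x) x 160 (y) x 12 mm thick with two parallel model tracks (roads) along x, centred at y = +40 and -40 mm. Origin: centre of its underside. Its plywood top is 15 mm, its rail tops are 19.5 mm above the bench; a vehicle on the rails has its origin there. Buffer stop and ramp stand at its +x end, one per road, either way; -x ends open.
- buffer_stop: Small buffer stop fixed at the +x end of one road: dark timber cross beam 40 mm wide with two round steel buffers on thin steel legs, 28 mm long, 29 mm high. Origin: on top of the plywood, on its road's centre line; axes parallel to the board's. Its buffers face -x, their faces at x = -15 mm. Its road runs along its -x axis, y = 0.
- ramp: Small wooden loading ramp fixed at the +x end of the other road: sloping planked wedge with dark steel cheeks, 30 mm long, 40 mm wide, 23 mm high. Origin: on top of the plywood, on its road's centre line; axes parallel to the board's. Its upright face looks to -x, at x = -15 mm. Its road runs along its -x axis, y = 0.
- van: Brown model goods van, a long closed box body with a roof, 110 mm long, 34 mm wide, 45 mm high. Origin: bottom centre, at the foot of the wheels; x along its length. Loose on the bench; does not roll. Straight body sides 34 mm apart from 13 to 44 mm above its origin; grip across them.
- blue_engine: Blue model engine with a bare round boiler, chimney, dome and cab, 130 mm long, 32 mm wide, 52 mm high. Origin: bottom centre, at the foot of the wheels; x along its length. Loose on the bench; does not roll. Sides about 30 mm apart from 16 to 46 mm up; centre of mass at x = +5 mm; grip across the sides near the middle.
- tank_engine: Black model tank engine (chimney, domes and cab; flat-sided water tanks along the boiler), 125 mm long, 32 mm wide, 52 mm high. Origin: bottom centre, at the foot of the wheels; x along its length. Loose on the bench; does not roll. Sides about 30 mm apart from 16 to 46 mm up; centre of mass at x = +5 mm; grip across the sides near the middle.
- block: Plain flat cork block, 26 (x) x 48 (y) x 10 (z) mm, loose on the bench, flat. Origin: centre of its underside. Laid on the board's plywood its underside is 15 mm above the bench.
- wool_tin: Bystander: open round grey tin of brass wool, 62 mm across, 38 mm high. Origin: centre of its underside. Leave alone.
- pill_tub: Bystander: small cream tub with a white cap, 33 mm across, 55 mm high. Origin: centre of its underside. Leave alone.
- spool: Bystander: reel of solder with green flanges, about 62 mm across, 36 mm high, lying flat. Origin: about the centre of its underside. Leave alone.

How it is judged:
By the outcome, as a careful person would: the job done as asked, in the order asked, and still so for the second after the job is handed in, with the robot touching nothing.
It also fails if it takes over 99 s, if anything falls off the work surface, if the arm or the gripper's body presses on something with over 40 N, if the wrist force passes 120 N, or if a joint passes its speed limit or range.

### The arm

A 6-joint arm with a two-finger parallel gripper is mounted at the origin on a cart in front of the work surface, level with it; the furniture and walls round the work are solid. World frame = base frame: x ahead of the robot, y to its left, z up, the work surface at z = 0. Lengths are in m, angles in rad, forces in N, time in s.
With the tool pointing down it reaches from about 0.3 to 0.775 m from the base axis. Payload 14.6 kg.
Tool frame: the origin (TCP) lies at the very end of the fingers, on their centre line; the grasp point (between the pads) lies 19 mm behind it; z points along the fingers, y is the line along which they close (so a half turn about z gives the same grasp; the last joint's range is limited). The gripper opens to 94 mm and grips with 3 to 60 N. Pads are 16 mm wide; open, the fingers measure 119 mm over their backs; the gripper's body (75 mm by 177 mm) begins 78 mm behind the grasp point.
Start: joints at [1.118, 0.3, 1.521, -0, 1.321, -0.067], TCP at [0.207, 0.51, 0.205] pointing down, gripper open.
Joint ranges: [-3.03, 3.03], [-0.79, 2.21], [0.23, 2.52], [-1.04, 4.18], [0, 3.07], [-2.55, 2.55]. Speed limits (rad/s): [2.22, 2.22, 2.57, 3.14, 3.14, 3.14].

### API

Orientations are given as [roll, pitch, yaw] about the fixed x, y, z axes, in that order (R = Rz(yaw) Ry(pitch) Rx(roll)).
In Python, from station import status, vision, order, silhouettes gives the robot as it stands. The module is installed in compiled form; this text tells all that it offers.
- The arm moves only by the shell command python3 -m pendant 'ROWS' [FORCE]. ROWS is JSON, one flat list of numbers, 7 for each row, row after row: the shift along the tool's x, y, z in units of 500 mm (1.0 is 500 mm), then the turn, a rotation vector about the tool's x, y, z in units of 90 degrees (1.0 is 90 degrees), then the opening, from -1 (shut) to 1 (fully open). A call has 1 to 12 rows; each row is the pose to reach, as a shift and turn from the pose commanded when the call began, along the tool's axes at that moment; what a row does not reach only later rows make up. A row lasts 1/10 s, in which the tool goes at most 50 mm and 8.59 degrees, less where a joint would pass 70% of its speed; a pose out of reach is approached as far as the arm can. A call with a number of a shift or a turn outside -1 to 1 is refused whole. A call with a gripper value outside its range is refused whole. The fingers move at their own pace and stop on an object; FORCE is the grip in N (left out, the last holds). Time passes only in rows, so rows that repeat a pose let the fingers close. It gives the time, the measured TCP pose, the force, the opening and the grip force at its end, in the units of the state.
- status.get_obs(): the state, without advancing time (a new reading comes with each control period).
- vision.camera(name): name is "scene" or "top" or "wrist"; returns a dict with "pixels" (400x640x3 uint8, red, green, blue), "K" (3x3 intrinsics, pixels), "R" (3x3) and "t" (3): a world point X has camera coordinates R X + t. Camera axes: x right, y down, z forward; pixel columns grow to the right and rows downward; lengths in m; the calibration is good to about 2 mm. A picture is of the moment at which its call begins. There is no depth.
- order.hand_in(): hands the job in; it is judged then, once.
Trained networks look in a picture, given as the dict that the camera call returned (one of the last four; its "shot" number tells which), for a name from the list of things; names that differ only in an ending like _2 or _b are one class to them, and where a whole thing is asked for, a point or a joint stands for the part that bears it (a point fixed in the world has none). Each returns a list of dicts, best first, with "score" (0 to 1); they miss things now and then, are a little off and sometimes report something else, mostly with a low value. They report only what shows in the picture. A call takes as long as a camera call.
- silhouettes(target, picture): "region" (400x640 bool, what is visible of it) and "extent" ([left, top, right, bottom] in pixels, round what is visible of it).
The state is a dict: "time_s": time; "qpos": joint angles; "joint_vel": joint speeds; "tau": joint torques, N m; "ee_pos": TCP position; "eef_rot": TCP orientation; "force": force on the tool from outside, world axes, zero at the start; "moment": the same for the moment, N m; "grip_width": finger opening in m; "grip_force": force on a finger pad.
Only numpy, scipy, OpenCV 4.12 (cv2) and the standard library are available. Lean on these libraries where they do the work, as an engineer would, in place of code of your own. Each camera call takes 0.05 s, during which the arm holds its last target. There are 200 camera calls.

## Working session

There is one attempt and no reset: what is moved stays moved. The work goes in short steps, Python scripts to look and compute and a shell command to move; the robot and the scene stay as the last step left them, time stands still between calls to the robot, and variables do not carry over. Pictures are saved under pics/ and viewed, at most 14 in all, crops included, and the job is handed in when it is done.

```bash
mkdir -p pics; cat > look.py <<'E'
import sys,cv2
from station import vision,status
for n in sys.argv[2:]:
    c=vision.camera(n); cv2.imwrite(f'pics/{sys.argv[1]}_{n}.png',c['pixels'][:,:,::-1])
    if sys.argv[1]=='a': print(n,c['K'].round(1).tolist(),c['R'].round(3).tolist(),c['t'].round(3).tolist(),c['shot'])
o=status.get_obs(); print(o['time_s'],o['ee_pos'],o['eef_rot'],o['grip_width'])
E
python3 look.py a top scene
```

```text
top [[478.8, 0.0, 320.2], [0.0, 478.8, 199.8], [0.0, 0.0, 1.0]] [[0.042, -0.999, -0.003], [-0.974, -0.04, -0.221], [0.221, 0.012, -0.975]] [0.028, 0.586, 1.237] 1
scene [[474.0, 0.0, 320.4], [0.0, 474.0, 193.5], [0.0, 0.0, 1.0]] [[0.878, -0.479, -0.018], [-0.232, -0.392, -0.891], [0.42, 0.786, -0.455]] [-0.511, 0.188, 1.247] 2
0.1 [0.20688701 0.50936722 0.20493535] [-3.14058449e+00 -7.45810466e-05  2.75578708e+00] 0.0941318203725197
```

View pics/a_top.png

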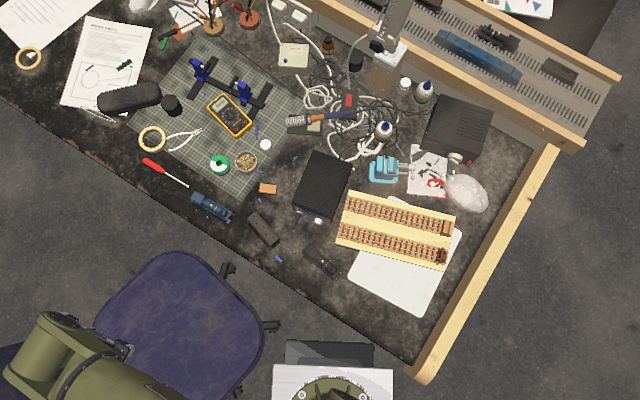

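View pics/a_scene.png

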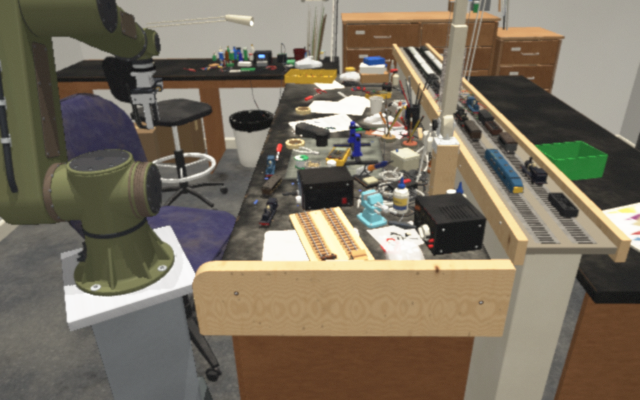

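The top view shows the blue engine at (211,207), van (263,229), tank engine (322,261) and block (268,188). The board is at about (397,230), with the buffer stop at (441,255) on the near road and the ramp at (447,228) on the far road, so board +x points right (about world −y).

```bash
cat > fit.py <<'E'
import numpy as np,cv2
from scipy.optimize import minimize
from station import vision,status,silhouettes
# parts: list of (x0,x1,y0,y1,z0,z1) boxes
D=dict(van=[(-.055,.055,-.017,.017,0,.040),(-.055,.055,-.010,.010,.04,.045)],
 blue_engine=[(-.065,.065,-.016,.016,.003,.018),(-.06,.06,-.014,.014,.0,.036)],
 tank_engine=[(-.0625,.0625,-.016,.016,.003,.018),(-.055,.055,-.015,.015,.0,.040)],
 block=[(-.013,.013,-.024,.024,0,.010)], board=[(-.155,.155,-.08,.08,.003,.015)],
 wool_tin=[(-.031,.031,-.031,.031,0,.038)],pill_tub=[(-.0165,.0165,-.0165,.0165,0,.055)],spool=[(-.031,.031,-.031,.031,0,.036)],
 buffer_stop=[(-.015,.013,-.02,.02,0,.029)],ramp=[(-.015,.015,-.02,.02,0,.023)])
def proj(c,P):
    q=(c['R']@np.asarray(P,float).T).T+c['t']; q=q@c['K'].T; return q[:,:2]/q[:,2:]
def unproj(c,uv,z):
    d=np.linalg.solve(c['K'],np.array([uv[0],uv[1],1.])); d=c['R'].T@d; o=-c['R'].T@c['t']; return (o+d*(z-o[2])/d[2])[:2]
def corners(b,p,z):
    x,y,a=p; out=[]
    for X in b[:2]:
        for Y in b[2:4]:
            for Z in b[4:]: out.append((x+X*np.cos(a)-Y*np.sin(a),y+X*np.sin(a)+Y*np.cos(a),z+Z))
    return out
S=4
def render(c,n,p,z):
    m=np.zeros((400*S,640*S),np.uint8)
    for b in D[n]:
        h=cv2.convexHull((proj(c,corners(b,p,z))*S+S/2-.5).astype(np.float32)); cv2.fillConvexPoly(m,h.round().astype(int),1)
    return m
def fit(c,n,z=0.,yaw=None,k=0):
    r=silhouettes(n,c)
    if len(r)<=k: return None
    reg=r[k]['region'].astype(np.uint8); M=cv2.resize(reg,None,fx=S,fy=S,interpolation=cv2.INTER_NEAREST)
    v,u=np.nonzero(reg); xy=unproj(c,(u.mean(),v.mean()),z+.015)
    def cost(p):
        m=render(c,n,p,z); return 1-(m&M).sum()/max(1,(m|M).sum())
    best=None
    for a in (np.arange(-1.5,1.6,.39) if yaw is None else [yaw]):
        o=minimize(cost,[*xy,a],method='Nelder-Mead',options=dict(initial_simplex=np.array([[*xy,a],[xy[0]+.01,xy[1],a],[xy[0],xy[1]+.01,a],[*xy,a+.2]]),maxfev=90))
        if best is None or o.fun<best.fun: best=o
    return best.x,1-best.fun,r[k]['score'],len(r),r[k]['extent']
if __name__=='__main__':
    import sys
    c=vision.camera(sys.argv[1])
    for a in sys.argv[2:]:
        n,*z=a.split('@'); f=fit(c,n,float(z[0]) if z else 0.)
        print(n, None if f is None else (f[0].round(4).tolist(),'deg %.1f'%np.degrees(f[0][2]),'iou %.2f score %.2f n %d'%f[1:4],np.round(f[4]).tolist()))
E
python3 fit.py top van blue_engine tank_engine block board wool_tin pill_tub spool buffer_stop@.015 ramp@.015
```

```text
van ([0.5054, 0.206, 0.7606], 'deg 43.6', 'iou 0.86 score 0.95 n 3', [248.0, 210.0, 282.0, 247.0])
blue_engine ([0.569, 0.363, -2.0561], 'deg -117.8', 'iou 0.86 score 0.62 n 1', [192.0, 190.0, 229.0, 219.0])
tank_engine ([0.4256, 0.0428, 0.8898], 'deg 51.0', 'iou 0.83 score 0.91 n 1', [303.0, 244.0, 344.0, 282.0])
block ([0.626, 0.2048, -0.1], 'deg -5.7', 'iou 0.91 score 0.44 n 1', [258.0, 182.0, 277.0, 194.0])
board ([0.5213, -0.1605, 1.3521], 'deg 77.5', 'iou 0.93 score 0.80 n 2', [333.0, 188.0, 457.0, 272.0])
wool_tin ([0.6951, 0.2707, 0.5261], 'deg 30.1', 'iou 0.73 score 0.94 n 1', [234.0, 153.0, 260.0, 175.0])
pill_tub ([0.7431, 0.2125, -1.1998], 'deg -68.7', 'iou 0.82 score 0.63 n 1', [261.0, 138.0, 274.0, 156.0])
spool None
buffer_stop ([0.4558, -0.2838, -1.0797], 'deg -61.9', 'iou 0.61 score 0.67 n 1', [438.0, 246.0, 448.0, 263.0])
ramp ([0.5309, -0.3025, -1.848], 'deg -105.9', 'iou 0.83 score 0.66 n 1', [443.0, 219.0, 455.0, 237.0])
```

```bash
cat > plan.py <<'E'
import sys,numpy as np
from scipy.spatial.transform import Rotation as R
from station import status
o=status.get_obs(); p=np.array(o['ee_pos']); r=R.from_euler('xyz',o['eef_rot'])
print('t %.1f'%o['time_s'],p.round(4),np.degrees(o['eef_rot']).round(2),'w %.4f'%o['grip_width'])
# chain of targets x,y,z,yawdeg ; all from current pose
for a in sys.argv[1:]:
    x,y,z,w=map(float,a.split(','))
    T=R.from_euler('xyz',[np.pi,0,np.radians(w)])
    d=r.inv().apply(np.array([x,y,z])-p); rv=(r.inv()*T).as_rotvec()/(np.pi/2)
    print(a,'->',(d/.5).round(4).tolist(),rv.round(4).tolist(),'rows>= %d'%max(np.ceil(np.linalg.norm(d)/.05),np.ceil(np.linalg.norm(rv)*90/8.59)))
E
python3 plan.py .40,.22,.36,110 
```

```text
t 0.7 [0.2069 0.5096 0.2055] [-180.    -0.   157.9] w 0.0941
.40,.22,.36,110 -> [-0.5757, -0.3913, -0.3091] [-0.0, -0.0, 0.5322] rows>= 8
```

```bash
python3 -m pendant '[-0.576,-0.391,-0.309,0,0,0.53,1,-0.576,-0.391,-0.309,0,0,0.53,1,-0.576,-0.391,-0.309,0,0,0.53,1,-0.576,-0.391,-0.309,0,0,0.53,1,-0.576,-0.391,-0.309,0,0,0.53,1,-0.576,-0.391,-0.309,0,0,0.53,1,-0.576,-0.391,-0.309,0,0,0.53,1,-0.576,-0.391,-0.309,0,0,0.53,1,-0.576,-0.391,-0.309,0,0,0.53,1,-0.576,-0.391,-0.309,0,0,0.53,1]'; python3 look.py b wrist
```

```text
time_s: 1.65
ee_pos: [0.4002, 0.2199, 0.3597]
eef_rot: [-3.142, -0.0, 1.922]
force: [-0.3, -0.0, -1.1]
grip_width: 0.0938
grip_force: 0.0
1.7 [0.39985292 0.22044167 0.3594479 ] [-3.14088592e+00 -1.43939663e-04  1.92325208e+00] 0.09389612074347174
```

View pics/b_wrist.png

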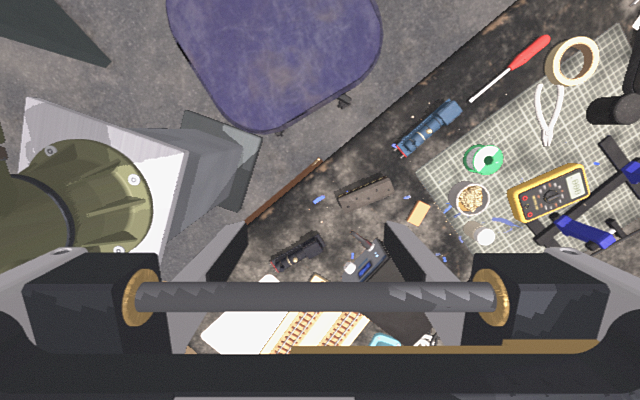

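The wrist camera looks toward tool +x. The van is at (364,191), blue engine (428,127), tank engine (298,252), block (419,214), spool (484,160) and tin (469,199). The board is at the bottom.

```bash
python3 fit.py wrist van blue_engine tank_engine block spool wool_tin pill_tub; python3 fit.py scene board@0 ; python3 plan.py .449,.151,.22,43.6 .365,.12,.30,60
```

```text
van ([0.5078, 0.2043, 0.7106], 'deg 40.7', 'iou 0.80 score 0.96 n 1', [338.0, 176.0, 394.0, 213.0])
blue_engine ([0.5669, 0.3589, 1.0435], 'deg 59.8', 'iou 0.82 score 0.91 n 1', [397.0, 97.0, 461.0, 156.0])
tank_engine ([0.7865, 0.2039, -0.215], 'deg -12.3', 'iou 0.43 score 0.59 n 2', [462.0, 221.0, 494.0, 247.0])
block ([0.6285, 0.2051, -0.1217], 'deg -7.0', 'iou 0.88 score 0.79 n 1', [408.0, 201.0, 431.0, 227.0])
spool ([0.6878, 0.3413, 0.2695], 'deg 15.4', 'iou 0.65 score 0.67 n 1', [463.0, 150.0, 504.0, 176.0])
wool_tin ([0.6991, 0.2682, -0.1145], 'deg -6.6', 'iou 0.78 score 0.81 n 1', [448.0, 184.0, 492.0, 218.0])
pill_tub ([0.7453, 0.213, -0.1916], 'deg -11.0', 'iou 0.85 score 0.85 n 2', [462.0, 222.0, 495.0, 249.0])
board ([0.5323, -0.1106, 1.3453], 'deg 77.1', 'iou 0.77 score 0.90 n 1', [290.0, 208.0, 373.0, 258.0])
t 2.2 [0.4001 0.2202 0.3599] [-180.      0.    110.21] w 0.0939
.449,.151,.22,43.6 -> [-0.1637, 0.0439, 0.2799] [-0.0, 0.0, 0.7402] rows>= 8
.365,.12,.30,60 -> [-0.1638, -0.1352, 0.1199] [-0.0, 0.0, 0.5579] rows>= 6
```

```bash
python3 plan.py .431,.138,.2,42; python3 -m pendant '[-0.177,0.015,0.32,0,0,0.758,1,-0.177,0.015,0.32,0,0,0.758,1,-0.177,0.015,0.32,0,0,0.758,1,-0.177,0.015,0.32,0,0,0.758,1,-0.177,0.015,0.32,0,0,0.758,1,-0.177,0.015,0.32,0,0,0.758,1,-0.177,0.015,0.32,0,0,0.758,1,-0.177,0.015,0.32,0,0,0.758,1,-0.177,0.015,0.32,0,0,0.758,1]'; python3 look.py c wrist; python3 fit.py wrist van block tank_engine blue_engine
```

```text
t 2.2 [0.4001 0.2202 0.3599] [-180.      0.    110.21] w 0.0939
.431,.138,.2,42 -> [-0.1756, 0.0011, 0.3199] [-0.0, 0.0, 0.7579] rows>= 8
time_s: 3.1
ee_pos: [0.4378, 0.1396, 0.1999]
eef_rot: [3.142, -0.0, 0.73]
force: [-0.3, 0.3, -0.2]
grip_width: 0.0943
grip_force: 0.0
3.15 [0.43783482 0.13962062 0.19995088] [ 3.14158850e+00 -3.87017328e-05  7.35653932e-01] 0.09426421065428575
van ([0.5039, 0.2038, 0.7664], 'deg 43.9', 'iou 0.90 score 0.86 n 1', [295.0, 57.0, 329.0, 154.0])
block ([0.6274, 0.2041, -0.085], 'deg -4.9', 'iou 0.94 score 0.95 n 2', [359.0, 10.0, 402.0, 56.0])
tank_engine ([0.4243, 0.039, 0.906], 'deg 51.9', 'iou 0.81 score 0.92 n 1', [342.0, 196.0, 377.0, 280.0])
blue_engine ([0.5713, 0.3639, 1.0754], 'deg 61.6', 'iou 0.93 score 0.59 n 1', [244.0, 0.0, 281.0, 38.0])
```

View pics/c_wrist.png

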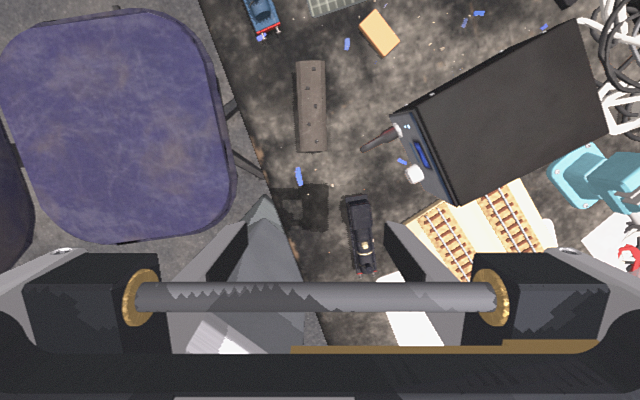

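Close view: van at (312,106), tank engine (358,235), block (380,33) and blue engine (262,15). A black box stands at the board's −x end with its corner near (455,205). Next I measure the board.

```bash
python3 plan.py .48,-.36,.28,77.5
```

```text
t 3.4 [0.4378 0.1396 0.2   ] [180.    -0.    42.09] w 0.0940
.48,-.36,.28,77.5 -> [-0.6072, 0.798, -0.16] [0.0, 0.0, -0.3934] rows>= 11
```

```bash
python3 -m pendant '[-0.607,0.798,-0.16,0,0,-0.393,1,-0.607,0.798,-0.16,0,0,-0.393,1,-0.607,0.798,-0.16,0,0,-0.393,1,-0.607,0.798,-0.16,0,0,-0.393,1,-0.607,0.798,-0.16,0,0,-0.393,1,-0.607,0.798,-0.16,0,0,-0.393,1,-0.607,0.798,-0.16,0,0,-0.393,1,-0.607,0.798,-0.16,0,0,-0.393,1,-0.607,0.798,-0.16,0,0,-0.393,1,-0.607,0.798,-0.16,0,0,-0.393,1,-0.607,0.798,-0.16,0,0,-0.393,1,-0.607,0.798,-0.16,0,0,-0.393,1]'; python3 look.py d wrist; python3 fit.py wrist board buffer_stop@.015 ramp@.015 tank_engine
```

```text
time_s: 4.6
ee_pos: [0.4785, -0.3638, 0.2794]
eef_rot: [-3.141, 0.0, 1.348]
force: [-0.9, 1.4, -0.4]
grip_width: 0.0941
grip_force: 0.0
4.65 [ 0.47866062 -0.36166741  0.27921991] [-3.14085366e+00 -3.56031980e-04  1.34866910e+00] 0.09382794180911631
board ([0.5223, -0.1598, 1.3599], 'deg 77.9', 'iou 0.92 score 0.72 n 1', [257.0, 0.0, 371.0, 145.0])
buffer_stop ([0.4553, -0.2872, -1.7491], 'deg -100.2', 'iou 0.72 score 0.63 n 2', [275.0, 120.0, 304.0, 142.0])
ramp ([0.5311, -0.3032, 1.3523], 'deg 77.5', 'iou 0.92 score 0.68 n 1', [328.0, 122.0, 357.0, 142.0])
tank_engine None
```

View pics/d_wrist.png

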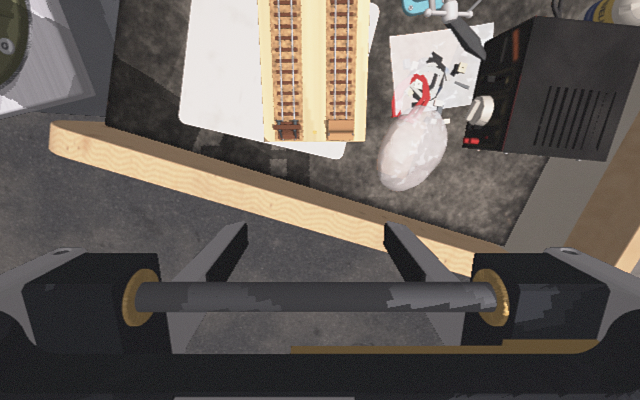

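```bash
python3 -m pendant '[0.24,0,0,0,0,0,1,0.24,0,0,0,0,0,1,0.24,0,0,0,0,0,1,0.24,0,0,0,0,0,1,0.24,0,0,0,0,0,1]'; cat > rect.py <<'E'
import sys,numpy as np,cv2,json
from station import vision
from fit import proj
name,cam,z,bx,by,yaw=sys.argv[1],sys.argv[2],*map(float,sys.argv[3:7])
# board-frame rectification at height z; x right -200..200, y up -110..110 mm, 2px/mm
c=vision.camera(cam); a=np.radians(yaw); S=2
b=np.array([(-200,110),(200,110),(200,-110),(-200,-110)])/1e3
W=np.c_[bx+b[:,0]*np.cos(a)-b[:,1]*np.sin(a),by+b[:,0]*np.sin(a)+b[:,1]*np.cos(a),np.full(4,z)]
H=cv2.getPerspectiveTransform(proj(c,W).astype(np.float32),np.float32([(0,0),(400*S,0),(400*S,220*S),(0,220*S)]))
im=cv2.warpPerspective(c['pixels'],H,(400*S,220*S),flags=cv2.INTER_CUBIC)[:,:,::-1].copy()
np.save(f'pics/{name}.npy',im)
for y in (80,40,0,-40,-80): cv2.line(im,(0,int((110-y)*S)),(60,int((110-y)*S)),(255,0,255),1);cv2.line(im,(740,int((110-y)*S)),(800,int((110-y)*S)),(255,0,255),1)
for x in (-155,0,125,155): cv2.line(im,(int((x+200)*S),0),(int((x+200)*S),40),(255,0,255),1);cv2.line(im,(int((x+200)*S),400),(int((x+200)*S),440),(255,0,255),1)
cv2.imwrite(f'pics/{name}.png',im)
E
python3 fit.py wrist board buffer_stop@.015 ramp@.015 tank_engine;python3 rect.py e wrist .015 .522 -.160 -102.4;python3 fit.py top board
```

```text
time_s: 5.4
ee_pos: [0.5054, -0.2425, 0.2803]
eef_rot: [3.141, 0.0, 1.351]
force: [0.5, 0.1, 0.8]
grip_width: 0.0939
grip_force: 0.0
board ([0.5223, -0.1612, 1.3549], 'deg 77.6', 'iou 0.95 score 0.77 n 1', [258.0, 8.0, 371.0, 218.0])
buffer_stop ([0.4535, -0.2833, 1.0477], 'deg 60.0', 'iou 0.66 score 0.57 n 1', [277.0, 197.0, 302.0, 215.0])
ramp ([0.5331, -0.3011, 1.3697], 'deg 78.5', 'iou 0.84 score 0.61 n 1', [327.0, 199.0, 354.0, 214.0])
tank_engine ([0.4228, 0.0527, -2.0593], 'deg -118.0', 'iou 0.80 score 0.84 n 1', [191.0, 2.0, 224.0, 39.0])
board ([0.5323, -0.109, -1.7835], 'deg -102.2', 'iou 0.76 score 0.92 n 1', [338.0, 190.0, 440.0, 262.0])
```

View pics/e.png

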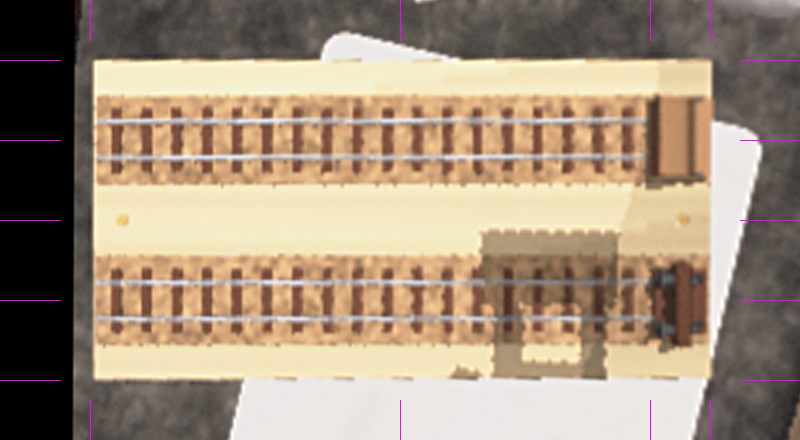

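The rectified board matches the outline to about 1 mm. The edges are at columns 94/711 and rows 60/378, the buffers' faces near column 652, and the ramp is on the y = +40 road. Next come the buffer and ramp faces at their true height, and the black box's height.

```bash
cat > buf.py <<'E'
import numpy as np,cv2
from station import vision
from fit import proj
c=vision.camera('wrist'); a=np.radians(-102.4); S=8; o=[]
print('cam',(-c['R'].T@c['t']).round(3))
for z in (.015,.038,.044):
    b=np.array([(100,70),(165,70),(165,-70),(100,-70)])/1e3
    W=np.c_[.522+b[:,0]*np.cos(a)-b[:,1]*np.sin(a),-.161+b[:,0]*np.sin(a)+b[:,1]*np.cos(a),np.full(4,z)]
    S=4;H=cv2.getPerspectiveTransform(proj(c,W).astype(np.float32),np.float32([(0,0),(65*S,0),(65*S,140*S),(0,140*S)]))
    im=cv2.warpPerspective(c['pixels'],H,(65*S,140*S),flags=cv2.INTER_CUBIC)[:,:,::-1].copy()
    for x in (110,120,125,130,140,155): cv2.line(im,((x-100)*S,270),((x-100)*S,300),(255,0,255),1)
    o.append(im)
cv2.imwrite('pics/f.png',np.hstack(o))
E
python3 buf.py
```

```text
cam [ 0.521 -0.176  0.459]
```

View pics/f.png

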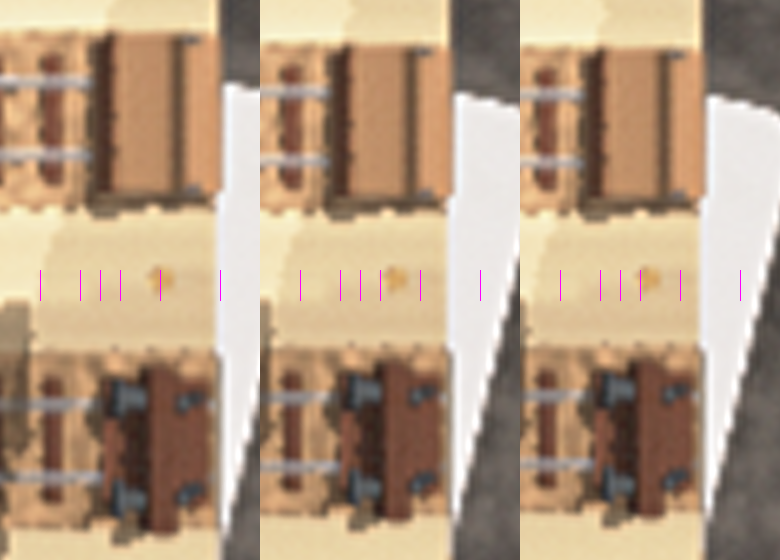

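Buffer and ramp faces come out at board x ≈ 122–123, so I'll aim for van x = 52.5, tank engine x = −80, blue engine x = −80. Now I'll fetch the van.

```bash
python3 plan.py .504,.204,.2,43.8 .504,.204,.012,43.8
```

```text
t 5.8 [ 0.5052 -0.2433  0.2799] [-179.99   -0.     77.31] w 0.0940
.504,.204,.2,43.8 -> [0.8722, -0.1988, 0.1598] [-0.0001, 0.0, 0.3724] rows>= 10
.504,.204,.012,43.8 -> [0.8722, -0.1987, 0.5358] [-0.0001, 0.0, 0.3724] rows>= 11
```

```bash
python3 -m pendant '[0.872,-0.199,0.1,0,0,0.372,1,0.872,-0.199,0.1,0,0,0.372,1,0.872,-0.199,0.1,0,0,0.372,1,0.872,-0.199,0.1,0,0,0.372,1,0.872,-0.199,0.1,0,0,0.372,1,0.872,-0.199,0.1,0,0,0.372,1,0.872,-0.199,0.1,0,0,0.372,1,0.872,-0.199,0.1,0,0,0.372,1,0.872,-0.199,0.1,0,0,0.372,1,0.872,-0.199,0.1,0,0,0.372,1,0.872,-0.199,0.15,0,0,0.372,1,0.872,-0.199,0.15,0,0,0.372,1]' 20; python3 plan.py .504,.204,.012,43.8; python3 fit.py wrist blue_engine block
```

```text
time_s: 7.05
ee_pos: [0.5027, 0.204, 0.2024]
eef_rot: [-3.14, 0.004, 0.766]
force: [-1.3, 0.3, 0.8]
grip_width: 0.0942
grip_force: 0.0
t 7.0 [0.5027 0.204  0.2024] [-179.89    0.24   43.9 ] w 0.0942
.504,.204,.012,43.8 -> [0.0035, 0.0025, 0.3807] [-0.0012, 0.0027, 0.0012] rows>= 4
blue_engine ([0.5683, 0.3617, -2.0174], 'deg -115.6', 'iou 0.93 score 0.84 n 1', [226.0, 2.0, 292.0, 110.0])
block ([0.6271, 0.2043, -0.1032], 'deg -5.9', 'iou 0.90 score 0.94 n 1', [365.0, 95.0, 399.0, 134.0])
```

```bash
python3 -m pendant '[0,0,0.1,0,0,0,1,0,0,0.2,0,0,0,1,0,0,0.28,0,0,0,1,0,0,0.34,0,0,0,1,0,0,0.386,0,0,0,1,0,0,0.386,0,0,0,1]' 20; python3 -m pendant '[0,0,0,0,0,0,-0.5,0,0,0,0,0,0,-0.5,0,0,0,0,0,0,-0.5,0,0,0,0,0,0,-0.5,0,0,0,0,0,0,-0.5,0,0,0,0,0,0,-0.5]' 20; python3 plan.py
```

```text
time_s: 7.8
ee_pos: [0.5031, 0.2033, 0.0103]
eef_rot: [-3.14, 0.003, 0.765]
force: [0.3, -0.3, 0.2]
grip_width: 0.0938
grip_force: 0.0
time_s: 8.4
ee_pos: [0.5038, 0.2043, 0.0122]
eef_rot: [3.141, -0.0, 0.766]
force: [-0.9, -0.3, 0.1]
grip_width: 0.0494
grip_force: 0.0
t 8.4 [0.5038 0.2043 0.0122] [ 1.7999e+02 -1.0000e-02  4.3870e+01] w 0.0494
```

```bash
python3 -m pendant '[0,0,0,0,0,0,-0.6,0,0,0,0,0,0,-0.6,0,0,0,0,0,0,-0.6,0,0,0,0,0,0,-0.6]' 20; python3 -m pendant '[0,0,-0.05,0,0,0,-0.6,0,0,-0.14,0,0,0,-0.6,0,0,-0.24,0,0,0,-0.6,0,0,-0.34,0,0,0,-0.6,0,0,-0.4,0,0,0,-0.6,0,0,-0.4,0,0,0,-0.6]' 20; B="import numpy as np,sys
a=np.radians(-102.4)
for s in sys.argv[1:]:
    x,y=map(float,s.split(',')); print(s,.522+(x*np.cos(a)-y*np.sin(a))/1e3,-.161+(x*np.sin(a)+y*np.cos(a))/1e3)"; echo "$B">bf.py; python3 bf.py 52.5,-40 -80,-40 -80,40 52.5,0
```

```text
time_s: 8.8
ee_pos: [0.5038, 0.2043, 0.0119]
eef_rot: [-3.142, 0.0, 0.766]
force: [0.5, 0.0, 1.3]
grip_width: 0.0339
grip_force: 20.0
time_s: 9.4
ee_pos: [0.5051, 0.2047, 0.2164]
eef_rot: [3.138, -0.007, 0.766]
force: [0.3, 0.6, -1.5]
grip_width: 0.0337
grip_force: 20.0
52.5,-40 0.4716595041903625 -0.2036858815258613
-80,-40 0.5001119350399984 -0.07427680464658404
-80,40 0.5782457173067318 -0.09145563081994909
52.5,0 0.5107263953237292 -0.21227529461254382
```

```bash
python3 plan.py .4717,-.2037,.212,77.6
```

```text
t 9.4 [0.5051 0.2047 0.2164] [179.82  -0.37  43.87] w 0.0337
.4717,-.2037,.212,77.6 -> [-0.6142, 0.5426, 0.0065] [0.0032, -0.0034, -0.3748] rows>= 9
```

```bash
python3 -m pendant '[-0.612,0.544,0,0,0,-0.375,-0.6,-0.612,0.544,0,0,0,-0.375,-0.6,-0.612,0.544,0,0,0,-0.375,-0.6,-0.612,0.544,0,0,0,-0.375,-0.6,-0.612,0.544,0,0,0,-0.375,-0.6,-0.612,0.544,0,0,0,-0.375,-0.6,-0.612,0.544,0,0,0,-0.375,-0.6,-0.612,0.544,0,0,0,-0.375,-0.6,-0.612,0.544,0,0,0,-0.375,-0.6,-0.612,0.544,0,0,0,-0.375,-0.6,-0.612,0.544,0,0,0,-0.375,-0.6,-0.612,0.544,0,0,0,-0.375,-0.6]' 20;python3 -m pendant '[0,0,0,0,0,0,-0.6,0,0,0,0,0,0,-0.6,0,0,0,0,0,0,-0.6]'; python3 plan.py .4717,-.2037,.033,77.6
```

```text
time_s: 10.6
ee_pos: [0.4716, -0.2029, 0.2113]
eef_rot: [-3.141, -0.0, 1.355]
force: [-0.0, 0.3, -1.2]
grip_width: 0.0338
grip_force: 20.0
time_s: 10.9
ee_pos: [0.4718, -0.2034, 0.212]
eef_rot: [3.141, 0.0, 1.356]
force: [0.8, -0.3, -0.5]
grip_width: 0.0338
grip_force: 20.0
t 10.9 [ 0.4718 -0.2034  0.212 ] [179.99   0.    77.67] w 0.0338
.4717,-.2037,.033,77.6 -> [-0.0007, -0.0, 0.358] [0.0001, 0.0, 0.0007] rows>= 4
```

```bash
python3 -m pendant '[0,0,0.1,0,0,0,-0.6,0,0,0.2,0,0,0,-0.6,0,0,0.28,0,0,0,-0.6,0,0,0.33,0,0,0,-0.6,0,0,0.35,0,0,0,-0.6,0,0,0.36,0,0,0,-0.6,0,0,0.362,0,0,0,-0.6,0,0,0.362,0,0,0,-0.6]'; python3 -m pendant '[0,0,0,0,0,0,0.1,0,0,0,0,0,0,0.1,0,0,0,0,0,0,0.1,0,0,0,0,0,0,0.1]'; python3 -m pendant '[0,0,-0.1,0,0,0,0.1,0,0,-0.2,0,0,0,0.1,0,0,-0.3,0,0,0,0.3,-0.1,0,-0.4,0,0,0,0.6,-0.2,0,-0.45,0,0,0,1,-0.3,0,-0.48,0,0,0,1,-0.3,0,-0.48,0,0,0,1]'; python3 rect.py g wrist .06 .522 -.161 -102.4; python3 fit.py wrist van@.0195
```

```text
time_s: 11.7
ee_pos: [0.4723, -0.2042, 0.0321]
eef_rot: [3.14, 0.001, 1.355]
force: [0.0, -0.1, -1.2]
grip_width: 0.034
grip_force: 20.0
time_s: 12.1
ee_pos: [0.4717, -0.2039, 0.0312]
eef_rot: [3.141, 0.0, 1.355]
force: [-0.2, 0.7, -0.1]
grip_width: 0.052
grip_force: 0.0
time_s: 12.8
ee_pos: [0.4386, -0.3532, 0.2728]
eef_rot: [3.14, 0.001, 1.353]
force: [0.5, 0.1, 0.2]
grip_width: 0.0882
grip_force: 0.0
van ([0.473, -0.2047, 1.3581], 'deg 77.8', 'iou 0.91 score 0.62 n 1', [301.0, 12.0, 330.0, 108.0])
```

View pics/g.png

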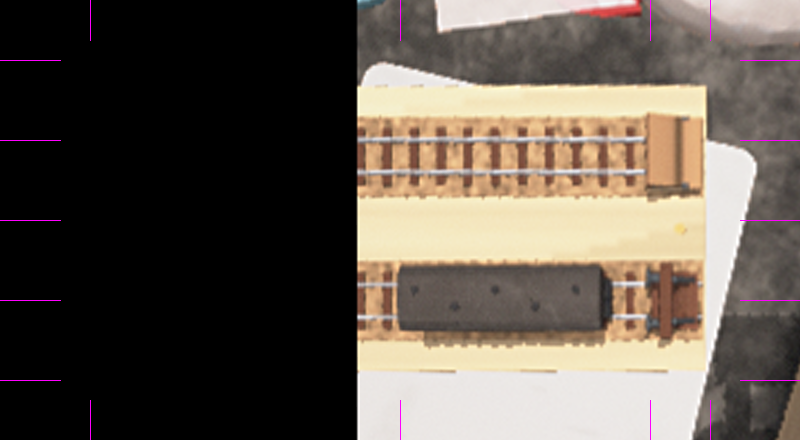

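The van stands on the y = −40 road. Its roof spans columns 398–604, its lower end is at 612, and the buffer faces are at 648. I'll refine the lengthwise gap with a shorter-body model.

```bash
cat > van.py <<'E'
import numpy as np,fit
from station import vision
a=np.radians(-102.4)
def show(n,f):
    d=f[0][:2]-[.522,-.161]; print(n,'board x %.1f y %.1f yaw %.1f iou %.3f'%((d[0]*np.cos(a)+d[1]*np.sin(a))*1e3,(-d[0]*np.sin(a)+d[1]*np.cos(a))*1e3,(np.degrees(f[0][2]-a)+90)%180-90,f[1]))
if __name__=='__main__':
  for cam in ('wrist','top'):
    c=vision.camera(cam)
    for L in (.055,.0515):
        fit.D['van']=[(-.055,.055,-.012,.012,.004,.012),(-L,L,-.017,.017,.003,.040),(-L,L,-.012,.012,.04,.045)]
        show(f'{cam} {L}',fit.fit(c,'van',.0195,yaw=a+np.pi))
    r=fit.fit(c,'ramp',.015,yaw=a); show('ramp',r)
    r=fit.fit(c,'buffer_stop',.015,yaw=a); r and show('buf',r)
E
python3 van.py
```

```text
wrist 0.055 board x 54.3 y -38.4 yaw 0.2 iou 0.915
wrist 0.0515 board x 50.6 y -38.4 yaw -0.1 iou 0.949
ramp board x 136.7 y 39.9 yaw 0.6 iou 0.916
buf board x 137.1 y -40.0 yaw -0.0 iou 0.759Traceback (most recent call last):
  File "van.py", line 11, in <module>
    show(f'{cam} {L}',fit.fit(c,'van',.0195,yaw=a+np.pi))
    ~~~~^^^^^^^^^^^^^^^^^^^^^^^^^^^^^^^^^^^^^^^^^^^^^^^^^
  File "van.py", line 5, in show
    d=f[0][:2]-[.522,-.161]; print(n,'board x %.1f y %.1f yaw %.1f iou %.3f'%((d[0]*np.cos(a)+d[1]*np.sin(a))*1e3,(-d[0]*np.sin(a)+d[1]*np.cos(a))*1e3,(np.degrees(f[0][2]-a)+90)%180-90,f[1]))
      ~^^^
TypeError: 'NoneType' object is not subscriptable
```

```bash
python3 -m pendant '[0.06,0,0.12,0,0,0,1,0.06,0,0.12,0,0,0,1,0.06,0,0.12,0,0,0,1,0.06,0,0.12,0,0,0,1,0.06,0,0.12,0,0,0,1]'; cat > zoom.py <<'E'
import sys,numpy as np,cv2
from station import vision
from fit import proj
name,cam,x0,x1,y0,y1=sys.argv[1],sys.argv[2],*map(int,sys.argv[3:7]); zs=list(map(float,sys.argv[7:]))
c=vision.camera(cam); a=np.radians(-102.4); o=[]; S=min(780/len(zs)/(x1-x0),580/(y1-y0))
C=-c['R'].T@c['t']-[.522,-.161,0]; print('cam board',(C[0]*np.cos(a)+C[1]*np.sin(a)).round(4),(-C[0]*np.sin(a)+C[1]*np.cos(a)).round(4),C[2].round(3),'S',S)
for z in zs:
    b=np.array([(x0,y1),(x1,y1),(x1,y0),(x0,y0)])/1e3
    W=np.c_[.522+b[:,0]*np.cos(a)-b[:,1]*np.sin(a),-.161+b[:,0]*np.sin(a)+b[:,1]*np.cos(a),np.full(4,z)]
    w,h=int((x1-x0)*S),int((y1-y0)*S)
    H=cv2.getPerspectiveTransform(proj(c,W).astype(np.float32),np.float32([(0,0),(w,0),(w,h),(0,h)]))
    im=cv2.warpPerspective(c['pixels'],H,(w,h),flags=cv2.INTER_CUBIC)[:,:,::-1].copy()
    for x in range(x0-x0%10+10,x1,10): cv2.line(im,(int((x-x0)*S),0),(int((x-x0)*S),12 if x%50 else 25),(255,0,255),1)
    for y in range(y0-y0%10+10,y1,10): cv2.line(im,(0,int((y1-y)*S)),(12 if y%40 else 25,int((y1-y)*S)),(255,0,255),1)
    o.append(im)
cv2.imwrite(f'pics/{name}.png',np.hstack(o))
E
python3 zoom.py h wrist 70 160 -85 5 .0195 .06
```

```text
time_s: 13.8
ee_pos: [0.4463, -0.3217, 0.2124]
eef_rot: [3.14, 0.001, 1.355]
force: [0.3, 0.5, 0.8]
grip_width: 0.0939
grip_force: 0.0
cam board 0.1039 -0.0392 0.392 S 4.333333333333333
```

View pics/h.png

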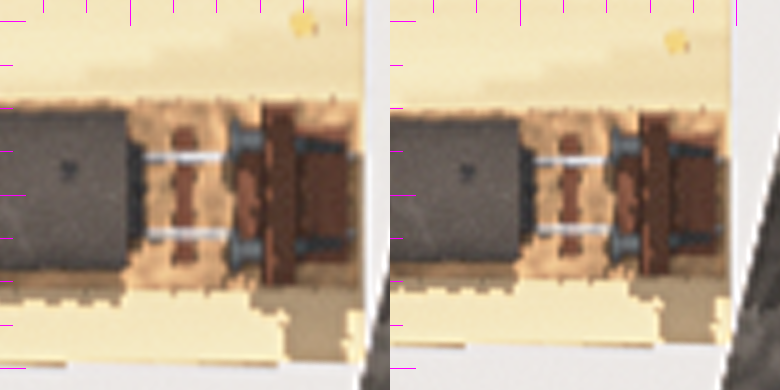

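The van sits 1 mm or less off the rail centre (rails at rows 157/232, roof rows 110–268), about 16–17 mm from the buffers, so it stays. Next, the tank engine.

```bash
python3 plan.py .385,-.01,.215,51.5
```

```text
t 13.8 [ 0.4462 -0.3218  0.2123] [1.7989e+02 6.0000e-02 7.7600e+01] w 0.0937
.385,-.01,.215,51.5 -> [0.5827, -0.2534, -0.0065] [0.0013, 0.0004, 0.29] rows>= 7
```

```bash
python3 -m pendant '[0.58,-0.253,0,0,0,0.29,1,0.58,-0.253,0,0,0,0.29,1,0.58,-0.253,0,0,0,0.29,1,0.58,-0.253,0,0,0,0.29,1,0.58,-0.253,0,0,0,0.29,1,0.58,-0.253,0,0,0,0.29,1,0.58,-0.253,0,0,0,0.29,1,0.58,-0.253,0,0,0,0.29,1,0.58,-0.253,0,0,0,0.29,1]'; python3 -m pendant '[0,0,0,0,0,0,1,0,0,0,0,0,0,1]'; python3 look.py i wrist; python3 fit.py wrist tank_engine; python3 fit.py wrist tank_engine
python3 -c "
import cv2;i=cv2.imread('pics/i_wrist.png')[20:240,200:460];cv2.imwrite('pics/i2.png',cv2.resize(i,None,fx=2.6,fy=2.6,interpolation=2))"
```

```text
time_s: 14.75
ee_pos: [0.385, -0.011, 0.2116]
eef_rot: [3.14, -0.001, 0.9]
force: [-0.2, -0.8, -0.4]
grip_width: 0.094
grip_force: 0.0
time_s: 14.95
ee_pos: [0.3848, -0.0116, 0.211]
eef_rot: [-3.142, 0.0, 0.898]
force: [0.4, 0.6, -1.0]
grip_width: 0.0937
grip_force: 0.0
15.0 [ 0.3847079  -0.01149143  0.21093003] [-3.14146153e+00  1.30613176e-04  8.97620349e-01] 0.09401069514353069
tank_engine ([0.4256, 0.0401, 0.8886], 'deg 50.9', 'iou 0.90 score 0.66 n 1', [300.0, 83.0, 330.0, 176.0])
tank_engine ([0.4253, 0.0392, 0.8789], 'deg 50.4', 'iou 0.84 score 0.93 n 2', [301.0, 85.0, 328.0, 176.0])
```

View pics/i2.png

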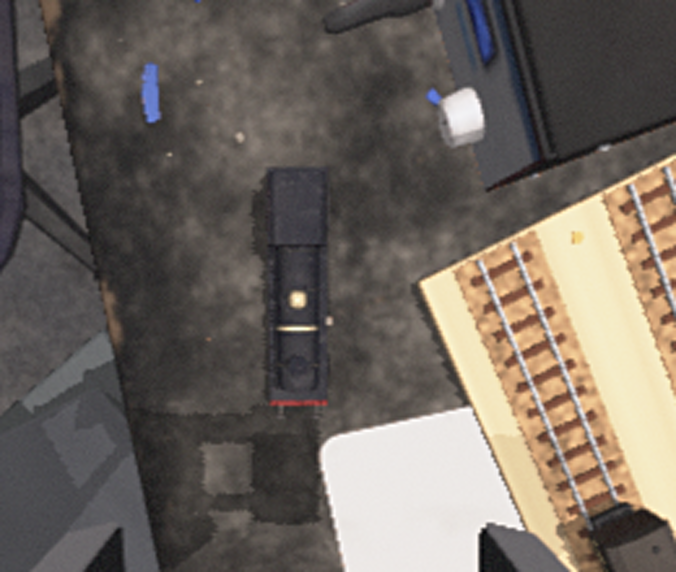

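Tank engine: chimney end with red beam at row ~175 and buffers to ~180, cab end at row ~85, columns 302–326 in the raw picture. It lies along the tool x axis.

```bash
python3 -c "
from station import vision;from fit import *
c=vision.camera('wrist');print(-c['R'].T@c['t'])
for za in (.02,.035,.05):
  A=unproj(c,(314.2,84.6),za);B=unproj(c,(314.2,179.6),.012);d=A-B;print(za,np.linalg.norm(d),(A+B)/2,np.degrees(np.arctan2(d[1],d[0])))
"; python3 plan.py .425,.040,.12,51.2
```

```text
[0.42821825 0.04303087 0.39021821]
0.02 0.12234346692348536 [0.42391032 0.03993968] 51.469504006393954
0.035 0.1200717118927084 [0.42322563 0.03903288] 51.441578459851996
0.05 0.11779998648529638 [0.42254094 0.03812607] 51.41257584030809
t 15.2 [ 0.3845 -0.0109  0.2109] [-1.7999e+02  1.0000e-02  5.1490e+01] w 0.0941
.425,.040,.12,51.2 -> [0.1301, -0.0001, 0.1817] [-0.0001, 0.0001, 0.0032] rows>= 3
```

```bash
python3 -m pendant '[0.129,0,0.1,0,0,0,0.19,0.129,0,0.18,0,0,0,0.19,0.129,0,0.18,0,0,0,0.19,0.129,0,0.18,0,0,0,0.19,0.129,0,0.18,0,0,0,0.19,0.129,0,0.26,0,0,0,0.19,0.129,0,0.32,0,0,0,0.19,0.129,0,0.37,0,0,0,0.19,0.129,0,0.398,0,0,0,0.19,0.129,0,0.398,0,0,0,0.19]' 25; python3 -m pendant '[0,0,0,0,0,0,-0.7,0,0,0,0,0,0,-0.7,0,0,0,0,0,0,-0.7,0,0,0,0,0,0,-0.7,0,0,0,0,0,0,-0.7,0,0,0,0,0,0,-0.7]' 25;python3 -m pendant '[0,0,-0.05,0,0,0,-0.7,0,0,-0.14,0,0,0,-0.7,0,0,-0.24,0,0,0,-0.7,0,0,-0.3,0,0,0,-0.7,0,0,-0.3,0,0,0,-0.7,0,0,-0.3,0,0,0,-0.7,0,0,-0.3,0,0,0,-0.7]'; python3 bf.py -82,-40;python3 plan.py
```

```text
time_s: 16.25
ee_pos: [0.4245, 0.0393, 0.0119]
eef_rot: [-3.141, 0.0, 0.898]
force: [0.3, 0.7, 1.0]
grip_width: 0.0558
grip_force: 0.0
time_s: 16.85
ee_pos: [0.4251, 0.0398, 0.0127]
eef_rot: [3.141, -0.001, 0.899]
force: [-1.5, -0.7, 8.0]
grip_width: 0.0299
grip_force: 25.0
time_s: 17.55
ee_pos: [0.4239, 0.0398, 0.1604]
eef_rot: [-3.14, 0.002, 0.899]
force: [1.0, 0.1, -3.1]
grip_width: 0.0296
grip_force: 25.0
-82,-40 0.5005414056943325 -0.0723234600899157
t 17.6 [0.4239 0.0398 0.1604] [-1.7988e+02  1.0000e-01  5.1520e+01] w 0.0296
```

```bash
python3 -m pendant '[-0.08,0.258,-0.02,0,0,-0.29,-0.7,-0.08,0.258,-0.02,0,0,-0.29,-0.7,-0.08,0.258,-0.02,0,0,-0.29,-0.7,-0.08,0.258,-0.02,0,0,-0.29,-0.7,-0.08,0.258,-0.02,0,0,-0.29,-0.7,-0.08,0.258,-0.02,0,0,-0.29,-0.7]';python3 -m pendant '[0,0,0,0,0,0,-0.7,0,0,0,0,0,0,-0.7,0,0,0,0,0,0,-0.7,0,0,0,0,0,0,-0.7]'; python3 plan.py .5005,-.0723,.032,77.6
```

```text
time_s: 18.15
ee_pos: [0.5, -0.0711, 0.1708]
eef_rot: [-3.139, -0.0, 1.353]
force: [0.1, -0.3, -1.9]
grip_width: 0.0299
grip_force: 25.0
time_s: 18.55
ee_pos: [0.5007, -0.0716, 0.172]
eef_rot: [3.141, 0.0, 1.355]
force: [1.0, 1.0, -2.9]
grip_width: 0.0299
grip_force: 25.0
t 18.6 [ 0.5007 -0.0716  0.172 ] [179.99   0.    77.62] w 0.0299
.5005,-.0723,.032,77.6 -> [-0.0015, -0.0002, 0.2801] [0.0001, 0.0, 0.0003] rows>= 3
```

```bash
python3 -m pendant '[-0.001,0,0.1,0,0,0,-0.7,-0.001,0,0.18,0,0,0,-0.7,-0.001,0,0.24,0,0,0,-0.7,-0.001,0,0.265,0,0,0,-0.7,-0.001,0,0.275,0,0,0,-0.7,-0.001,0,0.281,0,0,0,-0.7,-0.001,0,0.281,0,0,0,-0.7]'; python3 -m pendant '[0,0,0,0,0,0,0.1,0,0,0,0,0,0,0.1,0,0,0,0,0,0,0.1,0,0,0,0,0,0,0.1]'; python3 -m pendant '[0,0,-0.1,0,0,0,0.1,0,0,-0.2,0,0,0,0.1,0,0,-0.3,0,0,0,0.3,-0.1,0,-0.36,0,0,0,0.6,-0.15,0,-0.36,0,0,0,1,-0.15,0,-0.36,0,0,0,1,-0.15,0,-0.36,0,0,0,1]'; python3 zoom.py j wrist -165 35 -85 60 .06 ; python3 plan.py
```

```text
time_s: 19.25
ee_pos: [0.5014, -0.0725, 0.0326]
eef_rot: [3.14, -0.0, 1.355]
force: [0.5, 0.2, -1.9]
grip_width: 0.0296
grip_force: 25.0
time_s: 19.65
ee_pos: [0.5008, -0.0723, 0.0318]
eef_rot: [3.141, 0.0, 1.355]
force: [1.1, -0.6, 0.3]
grip_width: 0.0516
grip_force: 0.0
time_s: 20.35
ee_pos: [0.4844, -0.1457, 0.2114]
eef_rot: [-3.141, -0.0, 1.353]
force: [0.5, 0.6, -0.1]
grip_width: 0.0881
grip_force: 0.0
cam board -0.076 -0.0393 0.391 S 3.9
t 20.4 [ 0.4845 -0.1451  0.2111] [-1.7996e+02 -2.0000e-02  7.7600e+01] w 0.0918
```

View pics/j.png

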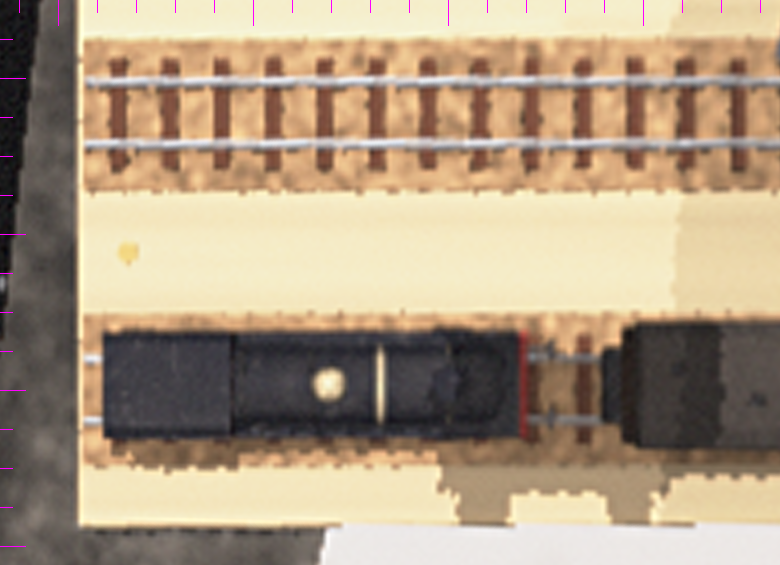

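Tank engine on the y = −40 road: cab at column 103, red beam at 530, van underframe end at 603. That gives a gap of about 15 mm, with the engine about 0.9 mm toward +y of the rail centre. Both vehicles show this bias, so I'll correct for it on the next one. Next, the blue engine.

```bash
python3 plan.py .537,.300,.211,62.5
```

```text
t 20.4 [ 0.4845 -0.1451  0.2111] [-1.7996e+02 -2.0000e-02  7.7600e+01] w 0.0918
.537,.300,.211,62.5 -> [0.892, -0.0886, 0.0005] [-0.0004, -0.0001, 0.1678] rows>= 9
```

```bash
python3 -m pendant '[0.892,-0.089,0,0,0,0.168,1,0.892,-0.089,0,0,0,0.168,1,0.892,-0.089,0,0,0,0.168,1,0.892,-0.089,0,0,0,0.168,1,0.892,-0.089,0,0,0,0.168,1,0.892,-0.089,0,0,0,0.168,1,0.892,-0.089,0,0,0,0.168,1,0.892,-0.089,0,0,0,0.168,1,0.892,-0.089,0,0,0,0.168,1,0.892,-0.089,0,0,0,0.168,1,0.892,-0.089,0,0,0,0.168,1,0.892,-0.089,0,0,0,0.168,1]'; python3 -m pendant '[0,0,0,0,0,0,1,0,0,0,0,0,0,1]'; python3 look.py k wrist; python3 fit.py wrist blue_engine block
python3 -c "
import cv2;i=cv2.imread('pics/k_wrist.png')[40:250,200:460];cv2.imwrite('pics/k2.png',cv2.resize(i,None,fx=2.6,fy=2.6,interpolation=2))"
```

```text
time_s: 21.6
ee_pos: [0.5364, 0.2993, 0.211]
eef_rot: [-3.141, 0.001, 1.091]
force: [-0.4, -0.3, -0.7]
grip_width: 0.0939
grip_force: 0.0
time_s: 21.8
ee_pos: [0.537, 0.2986, 0.2118]
eef_rot: [3.141, -0.0, 1.089]
force: [-0.0, -0.6, 0.5]
grip_width: 0.0941
grip_force: 0.0
21.85 [0.53694381 0.29873094 0.21174295] [ 3.14138280e+00 -2.37521725e-04  1.08946376e+00] 0.09438865536922537
blue_engine ([0.5654, 0.355, 1.0987], 'deg 62.9', 'iou 0.84 score 0.78 n 1', [301.0, 85.0, 328.0, 177.0])
block ([0.6275, 0.2039, -0.0861], 'deg -4.9', 'iou 0.88 score 0.65 n 1', [387.0, 192.0, 414.0, 224.0])
```

View pics/k2.png

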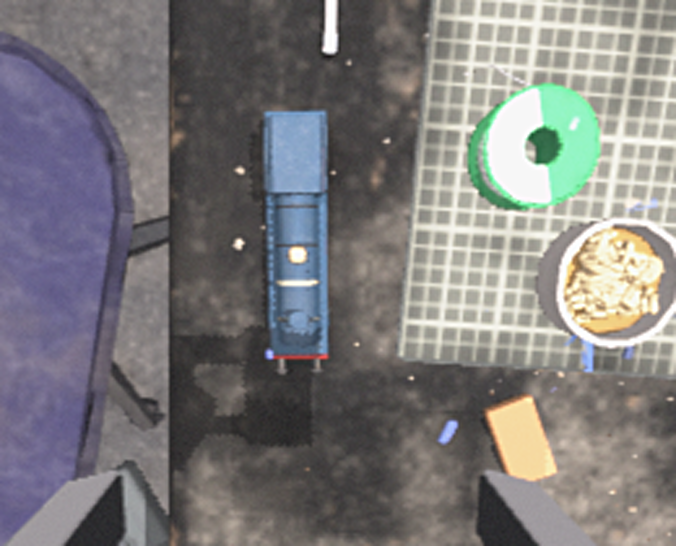

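Blue engine: cab end at row ~83, red beam at ~177, buffers at ~183.5, column centre 314, aligned with the tool. The block is at about (400,209).

```bash
python3 -c "
from station import vision;from fit import *
c=vision.camera('wrist');print(-c['R'].T@c['t'])
for za in (.02,.035,.05):
  A=unproj(c,(314.2,83.1),za);B=unproj(c,(314.2,183.5),.012);d=A-B;print(za,np.linalg.norm(d),(A+B)/2,np.degrees(np.arctan2(d[1],d[0])))
"; python3 plan.py .5668,.356,.012,62.4
```

```text
[0.56938259 0.36040103 0.39097108]
0.02 0.12987559136786947 [0.56499731 0.35493722] 62.448300927301126
0.035 0.12752777004299748 [0.56447871 0.35388371] 62.42358223893773
0.05 0.12517997334464648 [0.56396011 0.3528302 ] 62.39793632936553
t 22.1 [0.5369 0.2993 0.2116] [ 1.7999e+02 -1.0000e-02  6.2470e+01] w 0.0942
.5668,.356,.012,62.4 -> [0.1282, 0.0006, 0.3992] [0.0001, -0.0001, 0.0008] rows>= 5
```

```bash
python3 -m pendant '[0.125,0,0.1,0,0,0,0.3,0.125,0,0.18,0,0,0,0.3,0.125,0,0.18,0,0,0,0.3,0.125,0,0.18,0,0,0,0.3,0.125,0,0.26,0,0,0,0.3,0.125,0,0.32,0,0,0,0.3,0.125,0,0.37,0,0,0,0.3,0.125,0,0.399,0,0,0,0.3,0.125,0,0.399,0,0,0,0.3]' 25; python3 -m pendant '[0,0,0,0,0,0,-0.7,0,0,0,0,0,0,-0.7,0,0,0,0,0,0,-0.7,0,0,0,0,0,0,-0.7,0,0,0,0,0,0,-0.7,0,0,0,0,0,0,-0.7,0,0,0,0,0,0,-0.7,0,0,0,0,0,0,-0.7]' 25;python3 -m pendant '[0,0,-0.05,0,0,0,-0.7,0,0,-0.14,0,0,0,-0.7,0,0,-0.24,0,0,0,-0.7,0,0,-0.34,0,0,0,-0.7,0,0,-0.4,0,0,0,-0.7,0,0,-0.4,0,0,0,-0.7,0,0,-0.4,0,0,0,-0.7,0,0,-0.4,0,0,0,-0.7]'; python3 bf.py -82,39;python3 plan.py
```

```text
time_s: 22.95
ee_pos: [0.5656, 0.3545, 0.0122]
eef_rot: [-3.141, 0.001, 1.09]
force: [-0.1, -0.3, -0.2]
grip_width: 0.0609
grip_force: 0.0
time_s: 23.75
ee_pos: [0.5658, 0.3552, 0.0126]
eef_rot: [3.141, -0.001, 1.091]
force: [-2.5, -0.6, 5.7]
grip_width: 0.0299
grip_force: 24.9
time_s: 24.55
ee_pos: [0.5649, 0.3546, 0.209]
eef_rot: [-3.139, 0.004, 1.091]
force: [0.4, 0.9, -3.5]
grip_width: 0.0296
grip_force: 24.9
-82,39 0.5776985156827318 -0.0892875509361137
t 24.6 [0.5649 0.3546 0.209 ] [-179.87    0.2    62.49] w 0.0296
```

```bash
python3 -m pendant '[-0.776,0.433,-0.04,0,0,-0.168,-0.7,-0.776,0.433,-0.04,0,0,-0.168,-0.7,-0.776,0.433,-0.04,0,0,-0.168,-0.7,-0.776,0.433,-0.04,0,0,-0.168,-0.7,-0.776,0.433,-0.04,0,0,-0.168,-0.7,-0.776,0.433,-0.04,0,0,-0.168,-0.7,-0.776,0.433,-0.04,0,0,-0.168,-0.7,-0.776,0.433,-0.04,0,0,-0.168,-0.7,-0.776,0.433,-0.04,0,0,-0.168,-0.7,-0.776,0.433,-0.04,0,0,-0.168,-0.7,-0.776,0.433,-0.04,0,0,-0.168,-0.7,-0.776,0.433,-0.04,0,0,-0.168,-0.7]';python3 -m pendant '[0,0,0,0,0,0,-0.7,0,0,0,0,0,0,-0.7,0,0,0,0,0,0,-0.7,0,0,0,0,0,0,-0.7]'; python3 plan.py .5777,-.0893,.032,77.6; python3 zoom.py l wrist -200 90 -85 110 .015
```

```text
time_s: 25.75
ee_pos: [0.5782, -0.0882, 0.2307]
eef_rot: [-3.14, -0.0, 1.355]
force: [0.1, 0.6, -2.6]
grip_width: 0.0298
grip_force: 24.9
time_s: 26.15
ee_pos: [0.5785, -0.0887, 0.232]
eef_rot: [3.142, 0.0, 1.355]
force: [-0.3, -0.2, -2.4]
grip_width: 0.0297
grip_force: 24.9
t 26.1 [ 0.5785 -0.0887  0.232 ] [180.     0.    77.65] w 0.0297
.5777,-.0893,.032,77.6 -> [-0.0015, -0.0013, 0.3999] [0.0, 0.0, 0.0005] rows>= 4
cam board -0.1519 0.0402 0.411 S 2.689655172413793
```

View pics/l.png

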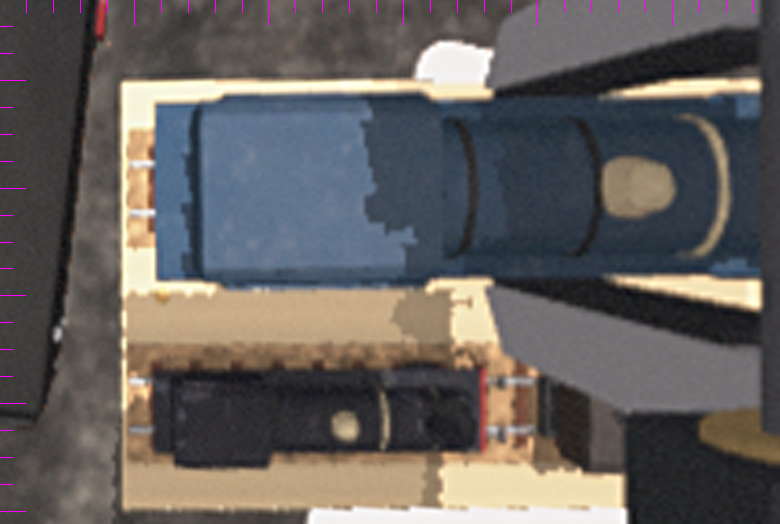

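Blue is held level above its road with a clear way down. The tank engine's rear end is at column 152 (board x ≈ −143.5), so its centre is about −81. Lowering blue.

```bash
python3 -m pendant '[-0.002,-0.001,0.1,0,0,0,-0.7,-0.002,-0.001,0.2,0,0,0,-0.7,-0.002,-0.001,0.29,0,0,0,-0.7,-0.002,-0.001,0.35,0,0,0,-0.7,-0.002,-0.001,0.38,0,0,0,-0.7,-0.002,-0.001,0.395,0,0,0,-0.7,-0.002,-0.001,0.401,0,0,0,-0.7,-0.002,-0.001,0.401,0,0,0,-0.7]'; python3 -m pendant '[0,0,0,0,0,0,0,0,0,0,0,0,0,0,0,0,0,0,0,0,0,0,0,0,0,0,0,0]'; python3 -m pendant '[0,0,-0.1,0,0,0,0,0,0,-0.2,0,0,0,0,0,0,-0.3,0,0,0,0.3,-0.1,0,-0.36,0,0,0,0.6,-0.15,0.08,-0.36,0,0,0,1,-0.15,0.08,-0.36,0,0,0,1,-0.15,0.08,-0.36,0,0,0,1]'; python3 zoom.py m wrist -165 35 -85 80 .06 ; python3 plan.py
```

```text
time_s: 27.0
ee_pos: [0.5785, -0.0901, 0.0328]
eef_rot: [3.14, 0.0, 1.355]
force: [-0.3, -0.1, -2.3]
grip_width: 0.0295
grip_force: 24.9
time_s: 27.4
ee_pos: [0.578, -0.09, 0.0319]
eef_rot: [3.141, -0.0, 1.355]
force: [0.3, -0.2, 0.4]
grip_width: 0.0472
grip_force: 0.0
time_s: 28.1
ee_pos: [0.6007, -0.1723, 0.2107]
eef_rot: [-3.141, -0.0, 1.353]
force: [0.1, 0.2, -0.0]
grip_width: 0.0837
grip_force: 0.0
cam board -0.075 0.0801 0.39 S 3.515151515151515
t 28.1 [ 0.6004 -0.1714  0.2108] [-1.7994e+02 -2.0000e-02  7.7610e+01] w 0.0878
```

View pics/m.png

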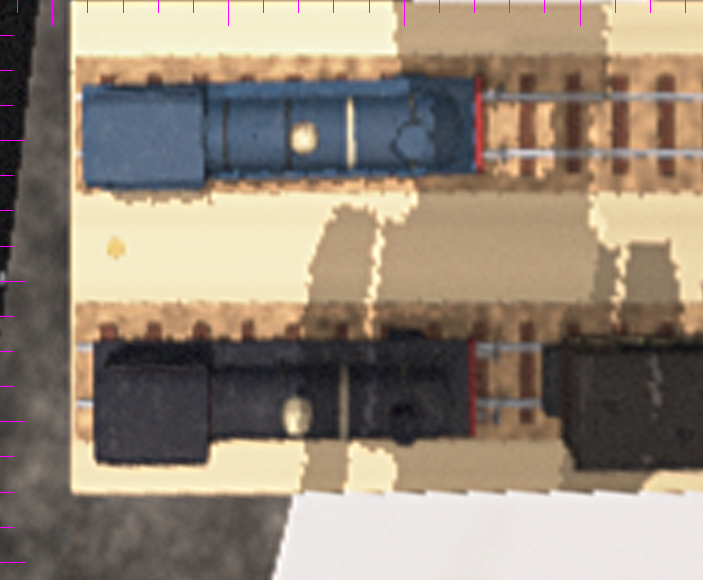

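Both engines stand side by side: blue beam at column 480 and tank beam at 473, cab ends at 82 and 95, so the middles agree within 1 mm. That was my 14th picture, so I work numerically from here. Next is a check of blue's lateral centring from straight above.

```bash
python3 -m pendant '[0,-0.08,0,0,0,0,1,0,-0.08,0,0,0,0,1,0,-0.08,0,0,0,0,1,0,-0.08,0,0,0,0,1]'; cat > lat.py <<'E'
import sys,numpy as np,cv2
from station import vision,silhouettes
from fit import proj
import fit; from van import show
n,yc,xa,xb=sys.argv[1],*map(float,sys.argv[2:5])
c=vision.camera('wrist'); a=np.radians(-102.4)
C=-c['R'].T@c['t']-[.522,-.161,0]; print('cam y',(-C[0]*np.sin(a)+C[1]*np.cos(a)).round(4))
def rect(im,x0,x1,z,S=5):
    b=np.array([(x0,yc+30),(x1,yc+30),(x1,yc-30),(x0,yc-30)])/1e3
    W=np.c_[.522+b[:,0]*np.cos(a)-b[:,1]*np.sin(a),-.161+b[:,0]*np.sin(a)+b[:,1]*np.cos(a),np.full(4,z)]
    H=cv2.getPerspectiveTransform(proj(c,W).astype(np.float32),np.float32([(0,0),((x1-x0)*S,0),((x1-x0)*S,60*S),(0,60*S)]))
    return cv2.warpPerspective(im,H,(int((x1-x0)*S),60*S),flags=cv2.INTER_LINEAR)
p=rect(c['pixels'],xa,xb,.0195).astype(float); g=np.median(p[:,:,2],axis=1)  # blue channel: rails vs tan ballast
y=yc+30-(np.arange(300)+.5)/5
for s in (1,-1):
    m=(abs(y-yc-s*8.5)<5); w=np.clip(g[m]-np.median(g[m])-10,0,None); print('rail',(y[m]*w).sum()/w.sum() if w.sum() else None,w.max())
r=silhouettes(n,c)[0]['region'].astype(np.uint8)*255
for x0 in (range(-135,-20,20) if n!='van' else range(5,100,20)):
    q=rect(r,x0,x0+10,.05)[:,25]>127; print(x0+5,(y[q].max()+y[q].min())/2,np.ptp(y[q])) if q.any() else 0
show(n,fit.fit(c,n,.0195,yaw=a+np.pi))
E
python3 lat.py blue_engine 40 0 60
```

```text
time_s: 28.55
ee_pos: [0.5622, -0.1627, 0.2121]
eef_rot: [3.14, 0.0, 1.355]
force: [0.3, 0.1, -0.5]
grip_width: 0.0938
grip_force: 0.0
cam y 0.04
rail 49.46085790884719 20.0
rail 31.327229146692233 59.0
-130 39.9 31.200000000000003
-110 39.9 29.200000000000003
-90 40.5 30.799999999999997
-70 41.2 30.199999999999996
-50 42.1 31.200000000000003
-30 41.900000000000006 29.6
blue_engine board x -81.6 y 40.8 yaw 1.6 iou 0.908
```

Blue is centred to within about 0.5 mm, its middle at x −81.6 is level with the tank's, and its yaw error is about 1°. Good. Now the block, gripped across its 48 mm length.

```bash
python3 bf.py 51.5,-0.7; python3 plan.py .6273,.2041,.2,-5.5
```

```text
51.5,-0.7 0.5102574600560623 -0.2111483076051927
t 28.7 [ 0.5622 -0.1631  0.2115] [179.97   0.    77.64] w 0.0940
.6273,.2041,.2,-5.5 -> [0.7452, -0.03, 0.023] [0.0003, -0.0002, 0.9237] rows>= 10
```

```bash
python3 -m pendant '[0.73,-0.158,-0.03,0,0,0.923,1,0.73,-0.158,-0.03,0,0,0.923,1,0.73,-0.158,-0.03,0,0,0.923,1,0.73,-0.158,-0.03,0,0,0.923,1,0.73,-0.158,-0.03,0,0,0.923,1,0.73,-0.158,-0.03,0,0,0.923,1,0.73,-0.158,-0.03,0,0,0.923,1,0.73,-0.158,-0.03,0,0,0.923,1,0.73,-0.158,-0.03,0,0,0.923,1,0.73,-0.158,-0.03,0,0,0.923,1,0.73,-0.158,-0.03,0,0,0.923,1,0.73,-0.158,-0.03,0,0,0.923,1]' 15; python3 -m pendant '[0,0,0,0,0,0,0.7,0,0,0,0,0,0,0.7]'; python3 fit.py wrist block; python3 fit.py wrist block; python3 plan.py
```

```text
time_s: 29.9
ee_pos: [0.563, 0.2102, 0.2264]
eef_rot: [3.142, 0.0, -0.093]
force: [0.4, -0.1, 0.6]
grip_width: 0.0941
grip_force: 0.0
time_s: 30.1
ee_pos: [0.5629, 0.21, 0.2265]
eef_rot: [-3.142, -0.0, -0.093]
force: [0.2, -0.1, -0.5]
grip_width: 0.0819
grip_force: 0.0
block ([0.6264, 0.2041, -0.0891], 'deg -5.1', 'iou 0.96 score 0.80 n 1', [296.0, 124.0, 336.0, 145.0])
block ([0.6278, 0.2037, -0.0962], 'deg -5.5', 'iou 0.96 score 0.67 n 1', [300.0, 124.0, 334.0, 145.0])
t 30.3 [0.5628 0.2101 0.2265] [-180.     -0.     -5.42] w 0.0799
```

```bash
python3 -m pendant '[0.129,0,0.08,0,0,0,0.6,0.129,0,0.16,0,0,0,0.6,0.129,0,0.24,0,0,0,0.6,0.129,0,0.32,0,0,0,0.6,0.129,0,0.39,0,0,0,0.6,0.129,0,0.43,0,0,0,0.6,0.129,0,0.445,0,0,0,0.6,0.129,0,0.445,0,0,0,0.6]' 12; python3 -m pendant '[0,0,0,0,0,0,-0.2,0,0,0,0,0,0,-0.2,0,0,0,0,0,0,-0.2,0,0,0,0,0,0,-0.2,0,0,0,0,0,0,-0.2,0,0,0,0,0,0,-0.2]' 12;python3 plan.py
```

```text
time_s: 31.1
ee_pos: [0.6268, 0.204, 0.0034]
eef_rot: [3.141, 0.001, -0.095]
force: [-0.3, -0.9, 0.3]
grip_width: 0.0751
grip_force: 0.0
time_s: 31.7
ee_pos: [0.6273, 0.2042, 0.0047]
eef_rot: [-3.141, -0.001, -0.095]
force: [-1.2, -0.5, 6.0]
grip_width: 0.0475
grip_force: 12.0
t 31.7 [0.6273 0.2042 0.0047] [-1.7998e+02 -5.0000e-02 -5.4500e+00] w 0.0475
```

```bash
python3 -m pendant '[0,0,-0.04,0,0,0,-0.2,0,0,-0.12,0,0,0,-0.2,0,0,-0.22,0,0,0,-0.2,0,0,-0.32,0,0,0,-0.2,0,0,-0.4,0,0,0,-0.2,0,0,-0.4,0,0,0,-0.2]'; python3 -m pendant '[-0.154,0.849,0,0,0,0.077,-0.2,-0.154,0.849,0,0,0,0.077,-0.2,-0.154,0.849,0,0,0,0.077,-0.2,-0.154,0.849,0,0,0,0.077,-0.2,-0.154,0.849,0,0,0,0.077,-0.2,-0.154,0.849,0,0,0,0.077,-0.2,-0.154,0.849,0,0,0,0.077,-0.2,-0.154,0.849,0,0,0,0.077,-0.2,-0.154,0.849,0,0,0,0.077,-0.2,-0.154,0.849,0,0,0,0.077,-0.2,-0.154,0.849,0,0,0,0.077,-0.2,-0.154,0.849,0,0,0,0.077,-0.2]';python3 -m pendant '[0,0,0,0,0,0,-0.2,0,0,0,0,0,0,-0.2,0,0,0,0,0,0,-0.2]'; python3 plan.py .5103,-.2111,.019,-12.4
```

```text
time_s: 32.3
ee_pos: [0.6287, 0.2046, 0.2107]
eef_rot: [-3.138, -0.009, -0.095]
force: [-0.7, 0.2, 0.8]
grip_width: 0.0476
grip_force: 12.0
time_s: 33.5
ee_pos: [0.5102, -0.2102, 0.2036]
eef_rot: [-3.141, 0.0, -0.215]
force: [0.2, -0.8, -0.3]
grip_width: 0.0478
grip_force: 12.0
time_s: 33.8
ee_pos: [0.5102, -0.2106, 0.204]
eef_rot: [3.142, -0.0, -0.215]
force: [-0.6, -0.3, -0.5]
grip_width: 0.0475
grip_force: 12.0
t 33.8 [ 0.5102 -0.2106  0.204 ] [180.    -0.   -12.33] w 0.0475
.5103,-.2111,.019,-12.4 -> [0.0004, 0.0009, 0.3699] [0.0, -0.0, 0.0008] rows>= 4
```

Placing: z goes from 0.204 to 0.0192, matching the pick height plus 15 mm.

```bash
python3 -m pendant '[0,0.001,0.1,0,0,0,-0.2,0,0.001,0.2,0,0,0,-0.2,0,0.001,0.28,0,0,0,-0.2,0,0.001,0.33,0,0,0,-0.2,0,0.001,0.355,0,0,0,-0.2,0,0.001,0.365,0,0,0,-0.2,0,0.001,0.37,0,0,0,-0.2,0,0.001,0.37,0,0,0,-0.2]'; python3 -m pendant '[0,0,0,0,0,0,0.25,0,0,0,0,0,0,0.25,0,0,0,0,0,0,0.25]'; python3 -m pendant '[0,0,-0.1,0,0,0,0.25,0,0,-0.2,0,0,0,0.25,0,0,-0.3,0,0,0,0.3,-0.12,0,-0.36,0,0,0,0.6,-0.12,0,-0.36,0,0,0,1,-0.12,0,-0.36,0,0,0,1,-0.12,0,-0.36,0,0,0,1]'; cat > fin.py <<'E'
import numpy as np,fit
from station import vision
from van import show
a=np.radians(-102.4)
fit.D['van']=[(-.055,.055,-.012,.012,.004,.012),(-.0515,.0515,-.017,.017,.003,.040),(-.0515,.0515,-.012,.012,.04,.045)]
for cam in ('wrist','top'):
    c=vision.camera(cam)
    for n,z,y in (('block',.015,a+np.pi/2+np.pi),('van',.0195,a),('tank_engine',.0195,a),('blue_engine',.0195,a),('board',0,a),('ramp',.015,a),('buffer_stop',.015,a)):
        f=fit.fit(c,n,z,yaw=y)
        if f and f[1]>.5: show(cam+' '+n,f)
E
python3 fin.py
```

```text
time_s: 34.6
ee_pos: [0.5105, -0.2119, 0.0201]
eef_rot: [3.141, -0.002, -0.216]
force: [-0.3, -0.4, 0.1]
grip_width: 0.0478
grip_force: 12.0
time_s: 34.9
ee_pos: [0.5101, -0.2117, 0.0194]
eef_rot: [3.141, -0.001, -0.216]
force: [-0.4, -0.4, 0.7]
grip_width: 0.0587
grip_force: 0.0
time_s: 35.6
ee_pos: [0.4516, -0.1989, 0.199]
eef_rot: [3.141, -0.001, -0.216]
force: [-0.7, 0.3, -0.8]
grip_width: 0.0898
grip_force: 0.0
wrist block board x 52.8 y -1.0 yaw 89.4 iou 0.958
wrist van board x 48.7 y -39.5 yaw 0.1 iou 0.916
wrist tank_engine board x -88.8 y -37.9 yaw 2.0 iou 0.856
wrist blue_engine board x -86.6 y 40.1 yaw -0.9 iou 0.875
wrist board board x 0.4 y -0.7 yaw -0.0 iou 0.657
wrist ramp board x 135.0 y 38.6 yaw -0.6 iou 0.825
wrist buffer_stop board x 133.8 y -39.4 yaw 8.6 iou 0.574
top tank_engine board x -83.0 y -38.8 yaw -1.9 iou 0.824
top blue_engine board x -86.7 y 39.6 yaw -1.1 iou 0.770
```

```bash
cat > ext.py <<'E'
import numpy as np
from station import vision,silhouettes
import fit
c=vision.camera('wrist'); a=np.radians(-102.4)
C=-c['R'].T@c['t']-[.522,-.161,0]; print('cam x,y',(C[0]*np.cos(a)+C[1]*np.sin(a)).round(4),(-C[0]*np.sin(a)+C[1]*np.cos(a)).round(4),C[2])
for n,zs in (('van',(.025,.045,.06)),('block',(.025,)),('ramp',(.02,.038)),('buffer_stop',(.037,)),('tank_engine',(.03,.06)),('blue_engine',(.03,.06))):
    s=silhouettes(n,c)
    if not s: continue
    v,u=np.nonzero(s[0]['region'])
    for z in zs:
        d=np.array([fit.unproj(c,p,z) for p in zip(u,v)])-[.522,-.161]
        x=(d[:,0]*np.cos(a)+d[:,1]*np.sin(a))*1e3; y=(-d[:,0]*np.sin(a)+d[:,1]*np.cos(a))*1e3
        q=np.percentile(x,[.5,99.5]); w=np.percentile(y,[.5,99.5]); print(n,z,'x',q.round(1),q.mean().round(1),'y',w.round(1),w.mean().round(1),s[0]['score'].__round__(2))
E
python3 ext.py
```

```text
cam x,y 0.0519 0.0087 0.3783160994526211
van 0.025 x [ -7. 105.] 49.0 y [-62.9 -23.9] -43.4 0.56
van 0.045 x [ -3.6 101.9] 49.2 y [-58.9 -22.1] -40.5 0.56
van 0.06 x [-1.1 99.7] 49.3 y [-55.8 -20.7] -38.3 0.56
block 0.025 x [29.  75.6] 52.3 y [-13.9  11.9] -1.0 0.94
ramp 0.02 x [121.4 154.3] 137.8 y [20.5 61.5] 41.0 0.76
ramp 0.038 x [117.9 149.1] 133.5 y [19.9 58.9] 39.4 0.76
buffer_stop 0.037 x [121.2 146.1] 133.6 y [-60.4 -21.5] -41.0 0.74
tank_engine 0.03 x [-157.2  -25.4] -91.3 y [-58.2 -23.6] -40.9 0.73
tank_engine 0.06 x [-139.2  -18.7] -78.9 y [-52.5 -20.8] -36.6 0.73
blue_engine 0.03 x [-160.   -19.8] -89.9 y [25.7 57.5] 41.6 0.8
blue_engine 0.06 x [-141.7  -13.6] -77.7 y [24.2 53.3] 38.8 0.8
```

The van's middle is at x ≈ 49.2 and the block's at 52.3. Shifting the van +2.5 mm would improve the buffer gap, the tank gap and the block alignment together. The fingers clear the block's top, so I'll regrip the van and shift it.

```bash
python3 bf.py 50,-40.6; python3 plan.py .4716,-.2011,.199,77.6
```

```text
50,-40.6 0.47161033914127964 -0.20111535963372562
t 36.8 [ 0.4513 -0.1988  0.199 ] [180.    -0.   -12.39] w 0.0942
.4716,-.2011,.199,77.6 -> [0.0407, -0.0042, -0.0] [0.0, -0.0, -0.9998] rows>= 11
```

```bash
python3 -m pendant '[0.041,-0.004,0,0,0,-1,0,0.041,-0.004,0,0,0,-1,0,0.041,-0.004,0,0,0,-1,0,0.041,-0.004,0,0,0,-1,0,0.041,-0.004,0,0,0,-1,0,0.041,-0.004,0,0,0,-1,0,0.041,-0.004,0,0,0,-1,0,0.041,-0.004,0,0,0,-1,0,0.041,-0.004,0,0,0,-1,0,0.041,-0.004,0,0,0,-1,0,0.041,-0.004,0,0,0,-1,0,0.041,-0.004,0,0,0,-1,0]' 15;  python3 -m pendant '[0,0,0,0,0,0,0,0,0,0,0,0,0,0,0,0,0,0,0,0,0]'; python3 plan.py .4716,-.2011,.036,77.6 
```

```text
time_s: 37.95
ee_pos: [0.4718, -0.2012, 0.1989]
eef_rot: [3.142, 0.0, 1.356]
force: [0.0, -0.1, 0.5]
grip_width: 0.0474
grip_force: 0.0
time_s: 38.25
ee_pos: [0.4717, -0.2012, 0.1989]
eef_rot: [-3.142, -0.0, 1.353]
force: [0.0, -0.6, -0.9]
grip_width: 0.0471
grip_force: 0.0
t 38.2 [ 0.4717 -0.2012  0.1989] [-180.     -0.     77.55] w 0.0471
.4716,-.2011,.036,77.6 -> [0.0002, -0.0003, 0.3259] [-0.0, -0.0, -0.0006] rows>= 4
```

```bash
python3 -m pendant '[0,0,0.1,0,0,0,0,0,0,0.18,0,0,0,0,0,0,0.25,0,0,0,0,0,0,0.3,0,0,0,0,0,0,0.326,0,0,0,0,0,0,0.326,0,0,0,-0.6,0,0,0.326,0,0,0,-0.6,0,0,0.326,0,0,0,-0.6,0,0,0.326,0,0,0,-0.6]' 15; python3 -m pendant '[0,0,-0.006,0,0,0,-0.6,0,0,-0.006,0,0,0,-0.6,-0.005,0,-0.006,0,0,0,-0.6,-0.005,0,-0.006,0,0,0,-0.6,-0.005,0,-0.002,0,0,0,-0.6,-0.005,0,0,0,0,0,-0.6,-0.005,0,0,0,0,0,-0.6]'; python3 -m pendant '[0,0,0,0,0,0,0,0,0,0,0,0,0,0,0,0,0,0,0,0,0]'; python3 -m pendant '[0,0,-0.06,0,0,0,0,0,0,-0.16,0,0,0,0,0,0,-0.26,0,0,0,0,-0.1,0,-0.34,0,0,0,1,-0.13,0,-0.34,0,0,0,1,-0.13,0,-0.34,0,0,0,1,-0.13,0,-0.34,0,0,0,1]';python3 -m pendant '[0,0.08,0,0,0,0,1,0,0.08,0,0,0,0,1,0,0.08,0,0,0,0,1]'; python3 ext.py
```

```text
time_s: 39.15
ee_pos: [0.4723, -0.2014, 0.037]
eef_rot: [3.14, 0.0, 1.355]
force: [0.7, 0.3, 3.4]
grip_width: 0.0338
grip_force: 15.0
time_s: 39.85
ee_pos: [0.4714, -0.2038, 0.0368]
eef_rot: [3.141, 0.0, 1.355]
force: [-5.0, 1.7, 13.1]
grip_width: 0.0338
grip_force: 15.0
time_s: 40.15
ee_pos: [0.4712, -0.2036, 0.0357]
eef_rot: [-3.141, -0.0, 1.355]
force: [0.6, 0.0, 0.2]
grip_width: 0.0467
grip_force: 0.0
time_s: 40.85
ee_pos: [0.457, -0.267, 0.2053]
eef_rot: [-3.141, -0.0, 1.354]
force: [-0.2, 0.7, -0.5]
grip_width: 0.0754
grip_force: 0.0
time_s: 41.15
ee_pos: [0.4964, -0.2745, 0.2045]
eef_rot: [-3.139, -0.001, 1.356]
force: [0.2, 0.5, 0.3]
grip_width: 0.0939
grip_force: 0.0
cam x,y 0.0473 0.0003 0.38389911793086623
van 0.025 x [ -3.4 107.8] 52.2 y [-61.4 -23.7] -42.5 0.56
van 0.045 x [ -0.6 104.5] 51.9 y [-57.9 -22.4] -40.2 0.56
van 0.06 x [  1.5 101.9] 51.7 y [-55.4 -21.4] -38.4 0.56
block 0.025 x [29.3 75.1] 52.2 y [-13.6  12. ] -0.8 0.74
ramp 0.02 x [122.  152.9] 137.5 y [21.  61.7] 41.3 0.83
ramp 0.038 x [118.3 147.7] 133.0 y [19.9 58.6] 39.3 0.83
buffer_stop 0.037 x [121.4 145.5] 133.4 y [-59.1 -20.1] -39.6 0.55
tank_engine 0.03 x [-95.5 -21.7] -58.6 y [-54.9 -23. ] -39.0 0.69
tank_engine 0.06 x [-83.4 -15.9] -49.6 y [-50.2 -21.1] -35.6 0.69
blue_engine 0.03 x [-95.7 -18.5] -57.1 y [25.7 57.6] 41.7 0.82
blue_engine 0.06 x [-83.6 -13. ] -48.3 y [23.6 52.8] 38.2 0.82
```

```bash
python3 -c "
from station import order;print(order.hand_in())"
```

```text
the job is handed in; nothing more can be done
None
```

The yard is set up and handed in at about 41 s; by camera the van is about 14.5 mm from the buffers with the tank engine about 16 mm behind it, blue is level with the tank engine within about 1 mm (about 1° off square), and the block is level with the van and midway to about 1 mm.

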